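# Open the offcut pen's latched gate

## Robot

A 7-joint arm with a two-finger parallel gripper is mounted at the origin on the work surface. World frame = base frame: x ahead of the robot, y to its left, z up, the work surface at z = 0. Lengths are in m, angles in rad, forces in N, time in s.
With the tool pointing down it reaches from about 0.35 to 0.9 m from the base axis. Payload 8.1 kg.
Tool frame: the origin (TCP) lies on the centre line of the jaws, within the pads' length; the fingertips stand arm.tips_ahead ahead of it and the grasp point (between the pads) lies 8 mm behind it (arm.tips_ahead is the distance from the TCP to the fingertips, in m); z points along the fingers, y is the direction in which the jaws open and shut (so a half turn about z gives the same grasp; the last joint's range is limited). The gripper opens to 92 mm and grips with 3 to 60 N. Pads are 19 mm wide; open, the fingers measure 130 mm over their backs; the gripper's body (75 mm by 190 mm) begins 47 mm behind the grasp point.
Start: joints at [-1.385, 0.434, 0.025, 1.573, -0.012, 1.134, -0.075], TCP at [0.178, 0.599, 0.214] pointing down, gripper open.
Joint ranges: [-2.62, 2.62], [-0.44, 2.09], [-1.27, 1.32], [0.08, 2.57], [-1.32, 4.46], [0.12, 2], [-2.74, 2.74]. Speed limits (rad/s): [2.22, 2.22, 3.01, 3.01, 3.14, 3.14, 3.14].

## Interface

Orientations are given as a rotation vector (axis times angle).
In Python, from cell import arm gives the robot as it stands. The module is installed in compiled form; this text tells all that it offers.
- The arm moves only by the tool jog_arm, never from a script. Its argument "moves" is a list of rows, each an object with "twist": the turn, a rotation vector about the tool's x, y, z in units of 10 degrees (1.0 is 10 degrees), a list of three; "xyz": the shift along the tool's x, y, z in units of 60 mm (1.0 is 60 mm), a list of three; "grip": the closure, from -1 (fully open) to 1 (shut). A call has 1 to 5 rows; each row is the pose to reach, as a shift and turn from the pose commanded when the call began, along the tool's axes at that moment; what a row does not reach only later rows make up. A row lasts 1/8 s, in which the tool goes at most 62.5 mm and 10.7 degrees, less where a joint would pass 70% of its speed; a pose out of reach is approached as far as the arm can. A call with a gripper value outside its range is refused whole. The fingers move at their own pace and stop on an object; "force" is the grip in N (left out, the last holds). Time passes only in rows, so rows that repeat a pose let the fingers close. It gives the time, the measured TCP pose, the force and the opening at its end, in the units of the state.
- arm.observe(): the state, without advancing time (a new reading comes with each control period).
- arm.get_image(name): name is "side" or "top"; returns the picture (384x512x3 uint8, blue, green, red); there is no depth.
- arm.camera_params(name): a dict with "mtx" (3x3 intrinsics, pixels), "k1" (the pictures are not rectified: a ray, as slopes to the right and down, at radius r is drawn at 1 + k1 r^2 times it, then the intrinsics apply), "T" (4x4, takes a point from camera to world coordinates). Camera axes: x right, y down, z forward; pixel columns grow to the right and rows downward; lengths in m; the calibration is good to about 2 mm. A picture is of the moment at which its call begins. camera_params takes no time and is no camera call.
- arm.sign_off(): hands the job in, once; it reports no verdict.
The state is a dict: "clock": time; "joints": joint angles; "dq": joint speeds; "joint_efforts": joint torques, N m; "position": TCP position; "ee_rot": TCP orientation; "force": force on the tool from outside, world axes, zero at the start; "ft_torque": the same for the moment, N m; "width": opening from 0.0 (shut) to 1.0 (fully open).
Only numpy, scipy, OpenCV 4.12 (cv2) and the standard library are available. Lean on these libraries where they do the work, as an engineer would, in place of code of your own. Each camera call takes 0.05 s, during which the arm holds its last target. There are 200 camera calls.

## Task

Open the gate of the wooden offcut pen: press the red thumb lever down gently until the steel latch bar is lifted clear of its yellow catch, feeling for the black rubber buffer above the bar but never squashing it by more than about 3 mm, then keep the bar lifted while you swing the gate towards the robot. Leave the gate standing wide open, at least 70 degrees, with the lever released and the bar dropped back level, and do not disturb the glue bottle, the jar or the hammer beside the pen.

Things in the scene. Friction and masses are not known exactly. Their poses are not given: they have to be found in the camera images.
- pen: Low slatted timber pen, 400 mm wide (y), 305 mm deep, with offcuts in it. Origin on the bench under the middle of the closed gate; x points away from the robot into the pen, y left along the closed gate, z up. The gate fills the front between a hinge post (135 mm high, y = +176 mm) and a latch post (255 mm high, y = -200 mm, just behind the gate's plane).
- latch_post (a point): Point in the closed gate's plane at pen y = -170 mm, 175 mm above the bench: where the resting bar's nose lies in the yellow catch. A rigid lip (8 mm wide, 12 mm thick, its near face 4 mm off the bar) stands in front of the nose. The catch height varies and is not reported: lip top 5 to 37 mm above the resting bar's underside. Slot from lip top to buffer: 16.5 mm high.
- gate (a joint): Gate angle, rad: 0 closed, up to 1.75 as the free end (pen's -y side) swings towards the robot, clockwise from above, about a vertical hinge at pen (0, 150 mm). Gate 300 mm long, 20 mm thick, top rail 115 mm above the bench, 0.8 kg; stiff hinge (0.12 N m of friction), stays where left. It can only leave the catch with the bar inside the slot.
- gate_hinge (a point): Point on the gate's vertical hinge axis, 115 mm above the bench. Turns with the gate: x is the gate's normal (away from the robot when closed), y points from the free end to the hinge.
- latch (a joint): Lift angle of the latch bar, rad: 0 level (at rest on its stop), up to 0.45 as the thumb lever goes down and the nose rises. Steel bar 12 x 12 mm, axis 175 mm above the bench over the gate's top rail, on a pivot 205 mm from the hinge axis; the nose reaches 127 mm past the pivot, the catch takes it at 115 mm. It drops by gravity; 1 to 2 N on the lever lifts it.
- thumb_pad (a point): Centre of the floor of the red thumb lever: a channel 60 mm long along the gate, 40 mm clear between walls 5 mm thick, 18 mm high; open ends and top. At rest 185 mm above the bench, 110 mm from the hinge axis, 95 mm from the bar's pivot. Shut fingers in it press the lever (4 to 33 mm clears the lip) and pull the gate by a wall. x: gate's normal, y: along the bar to the hinge.
- buffer (a joint): Squash of the black rubber buffer (34 x 8 mm) above the bar's nose, m: 0 free, grows as the lifted bar pushes it up. 4 N per mm at the nose (about 5.9 N on the lever per mm of lever travel). More than 4 mm (about 19 N extra on the lever) tears it. It hangs 0.5 mm (high catch, bar tilted) to 4 mm (low catch) above a bar that just clears the lip.
- glue: Yellow glue bottle, 60 mm across, 150 mm high, standing right of the pen; origin under its middle. Leave alone.
- jar: Glass jar with a steel cap, 70 mm across, 85 mm high, standing left of the pen; origin under its middle. Leave alone.
- hammer: Hammer lying on the bench right of the pen. Leave alone.

How it is judged:
On the way, in this order (a step that is already met when the one before it is completed fails the run):
1. the latch bar is lifted while the gate is still shut (value of joint latch above 0.04 rad and value of joint gate below 0.05 rad), for 0.1 s.
2. the gate has swung clear of its catch (value of joint gate above 0.2 rad), for 0.1 s.
At the end, for the whole second after the job is handed in: The gate stands open by at least 1.15 rad (66 degrees) and at rest (under 0.05 rad/s), the latch bar is back level (within 0.04 rad) and the buffer is free (under 1.5 mm) (value of joint gate above 1.15 rad and velocity of joint gate between -0.05 and 0.05 rad/s and value of joint latch below 0.04 rad and value of joint buffer below 0.0015 m); the robot touches nothing.
It fails at once if the rubber buffer squashed by more than 4 mm (value of joint buffer above 0.004 m).
It fails at once if the glue bottle moved by more than 25 mm (distance of glue from where it was at the start of the episode above 0.025 m).
It fails at once if the jar moved by more than 25 mm (distance of jar from where it was at the start of the episode above 0.025 m).
It fails at once if the hammer moved by more than 25 mm (distance of hammer from where it was at the start of the episode above 0.025 m).
It also fails if it takes over 72 s, if anything falls off the work surface, if the arm or the gripper's body presses on something with over 40 N, if the wrist force passes 120 N, or if a joint passes its speed limit or range.

## Working session

There is one attempt and no reset: what is moved stays moved. The work goes in short steps, Python scripts to look and compute and a tool call to move; the robot and the scene stay as the last step left them, time stands still between calls to the robot, and variables do not carry over. Pictures are saved under pics/ and viewed, about 8 in all and at most 12, crops included, and the job is handed in when it is done.

Besides the shell and the picture viewer there is one more tool, called after ">>>" by a JSON object that holds its "op" and its "data", one argument or row to a line. jog_arm: Moves the arm, as the interface text tells. Its arguments: {"type":"object","properties":{"moves":{"type":"array","items":{"type":"object","properties":{"twist":{"type":"array","items":{"type":"number"}},"xyz":{"type":"array","items":{"type":"number"}},"grip":{"type":"number"}}}},"force":{"type":"number"}},"required":["moves"]}

```bash
mkdir -p pics; ls; python3 - <<'E'
from cell import arm
import cv2,numpy as np
for n in("side","top"):
    cv2.imwrite(f"pics/{n}0.png",arm.get_image(n)); p=arm.camera_params(n); print(n,p)
s=arm.observe(); print(s); print(arm.tips_ahead)
E
```

```text
pics
side {'mtx': array([[346.7536178 ,   0.        , 256.99795406],
       [  0.        , 346.7536178 , 191.61925499],
       [  0.        ,   0.        ,   1.        ]]), 'k1': -0.017677116265271554, 'T': array([[ 0.94656796, -0.25668883,  0.19524331,  0.45053086],
       [-0.32218805, -0.72584739,  0.60773385, -0.54376539],
       [-0.01428164, -0.63816645, -0.76976595,  0.83083798],
       [ 0.        ,  0.        ,  0.        ,  1.        ]])}
top {'mtx': array([[456.9617923 ,   0.        , 251.76896599],
       [  0.        , 456.9617923 , 189.46833178],
       [  0.        ,   0.        ,   1.        ]]), 'k1': -0.031093097502841508, 'T': array([[ 2.43994475e-03, -9.94809153e-01,  1.01729027e-01,
         4.62955634e-01],
       [-9.99738208e-01, -1.12311647e-04,  2.28801692e-02,
        -2.24767745e-02],
       [-2.27499764e-02, -1.01758221e-01, -9.94548995e-01,
         1.48870056e+00],
       [ 0.00000000e+00,  0.00000000e+00,  0.00000000e+00,
         1.00000000e+00]])}
{'clock': 0.1, 'joints': array([-1.38460101,  0.43514802,  0.02498215,  1.57403176, -0.01156258,
        1.13399716, -0.07507609]), 'dq': array([ 0.00013062, -0.00113775,  0.00096217, -0.00315096,  0.00045032,
        0.0002585 , -0.00074138]), 'joint_efforts': array([ 3.37207588e-03, -6.69112158e+01,  9.88190733e-01, -3.15139318e+01,
       -6.04654569e-02,  3.74140637e-02,  8.43747011e-05]), 'position': array([0.17792987, 0.59862643, 0.21331694]), 'ee_rot': array([-4.52116578e-01, -3.10884889e+00,  2.26152222e-03]), 'force': array([-0.11660853, -0.48943837,  0.55108084]), 'ft_torque': array([ 0.05719768,  0.00312401, -0.03465828]), 'width': 0.9988629243043472}
0.011
```

View pics/side0.png

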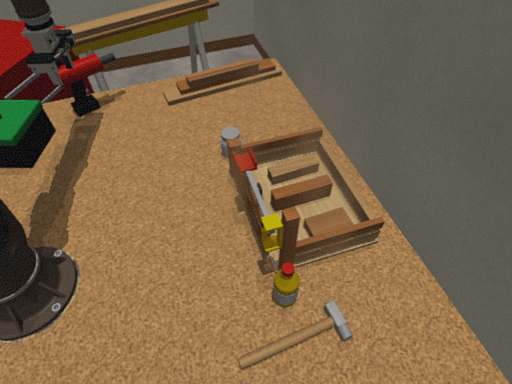

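View pics/top0.png

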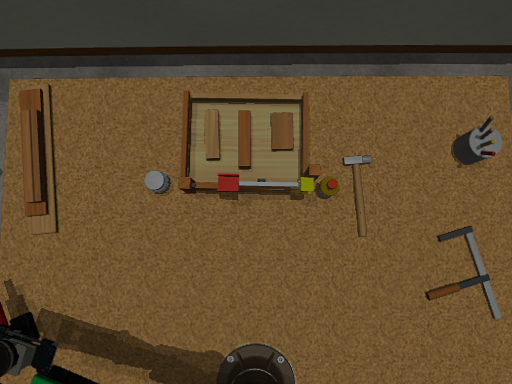

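The side picture shows the red lever at (245,160), the bar running to the yellow catch at (272,230), the glue bottle at (286,285) and the jar at (230,140). In the top picture the lever is at (228,183), the catch at (307,184), the glue at (329,186) and the jar at (157,181). The robot is clear of all of these.

```bash
cat > h.py <<'E'
import numpy as np,cv2
from cell import arm
def ray(n,px):
    p=arm.camera_params(n);K=p['mtx'];k=p['k1'];T=p['T']
    u=cv2.undistortPoints(np.array([[px]],float),K,np.array([k,0,0,0.]))[0,0]
    return T[:3,3],T[:3,:3]@np.array([u[0],u[1],1.])
def onz(n,px,z):
    o,d=ray(n,px);return o+d*(z-o[2])/d[2]
def tri(p1,p2):
    a,d=ray('top',p1);b,e=ray('side',p2)
    s=np.linalg.lstsq(np.c_[d,-e],b-a,rcond=None)[0]
    return (a+s[0]*d+b+s[1]*e)/2,np.linalg.norm(a+s[0]*d-b-s[1]*e)
def proj(n,P):
    p=arm.camera_params(n);T=np.linalg.inv(p['T']);R=cv2.Rodrigues(T[:3,:3])[0]
    return cv2.projectPoints(np.array([P],float),R,T[:3,3],p['mtx'],np.array([p['k1'],0,0,0.]))[0][0,0]
def blob(img,col,box):
    h=cv2.cvtColor(img,cv2.COLOR_BGR2HSV);H,S,V=[c.astype(int) for c in cv2.split(h)]
    if col=='red':m=((H<6)|(H>174))&(S>170)&(V>80)
    if col=='yel':m=(H>24)&(H<34)&(S>180)&(V>110)
    if col=='steel':m=(S<70)&(V>100)
    b=np.zeros_like(m);x0,y0,x1,y1=box;b[y0:y1,x0:x1]=1
    return (m&b).astype(np.uint8)
E
python3 - <<'E'
from h import *
t=cv2.imread('pics/top0.png');s=cv2.imread('pics/side0.png')
for n,i,c,b in(('top',t,'red',(200,165,250,200)),('top',t,'yel',(295,170,318,200)),('top',t,'steel',(241,175,299,192)),('top',t,'red',(318,170,345,200)),('top',t,'steel',(140,165,175,200)),
  ('side',s,'red',(225,140,265,180)),('side',s,'yel',(255,205,285,255))):
    m=blob(i,c,b);ct=cv2.findNonZero(m);
    r=cv2.minAreaRect(ct);print(n,c,len(ct),r,cv2.boxPoints(r).round(1).tolist())
    if n=='top':
        for z in(.175,.203): print('   ',onz(n,r[0],z).round(4), [onz(n,q,z).round(3)[:2].tolist() for q in cv2.boxPoints(r)])
a=cv2.resize(s[120:265,215:310],None,fx=4,fy=4,interpolation=cv2.INTER_CUBIC)
b=cv2.resize(t[165:205,175:345],None,fx=4,fy=4,interpolation=cv2.INTER_CUBIC)
c=np.zeros((580,380,3),np.uint8);c[:a.shape[0],:a.shape[1]]=a
cv2.imwrite('pics/c1.png',c);
E
```

```text
top red 316 ((227.5, 182.0), (16.0, 21.0), 90.0) [[217.0, 174.0], [238.0, 174.0], [238.0, 190.0], [217.0, 190.0]]
    [0.6191 0.0782 0.175 ] [[0.643, 0.109], [0.642, 0.048], [0.596, 0.048], [0.596, 0.108]]
    [0.6158 0.076  0.203 ] [[0.639, 0.106], [0.639, 0.046], [0.593, 0.046], [0.593, 0.106]]
top yel 173 ((306.0, 185.0), (16.0, 14.0), 90.0) [[299.0, 177.0], [313.0, 177.0], [313.0, 193.0], [299.0, 193.0]]
    [ 0.6103 -0.1488  0.175 ] [[0.634, -0.129], [0.634, -0.169], [0.587, -0.169], [0.587, -0.128]]
    [ 0.6072 -0.1461  0.203 ] [[0.63, -0.127], [0.63, -0.166], [0.584, -0.166], [0.584, -0.126]]
top steel 236 ((269.0018615722656, 183.4038848876953), (56.08578109741211, 4.114623546600342), 1.1017061471939087) [[240.89999389648438, 184.89999389648438], [241.0, 180.8000030517578], [297.1000061035156, 181.89999389648438], [297.0, 186.0]]
    [ 0.615  -0.0421  0.175 ] [[0.611, 0.039], [0.623, 0.039], [0.619, -0.123], [0.607, -0.123]]
    [ 0.6117 -0.0416  0.203 ] [[0.607, 0.038], [0.619, 0.038], [0.616, -0.121], [0.604, -0.121]]
top red 59 ((332.0, 183.5), (7.0, 8.0), 90.0) [[328.0, 
[... 322 characters left out ...]
145.0, 171.0], [163.0, 171.0], [163.0, 189.0]]
    [0.625  0.2929 0.175 ] [[0.599, 0.319], [0.652, 0.32], [0.651, 0.267], [0.599, 0.266]]
    [0.6216 0.2862 0.203 ] [[0.596, 0.311], [0.648, 0.313], [0.647, 0.261], [0.596, 0.26]]
side red 267 ((245.0, 159.5), (21.819713592529297, 19.922346115112305), 71.56504821777344) [[232.10000610351562, 152.3000030517578], [251.0, 146.0], [257.8999938964844, 166.6999969482422], [239.0, 173.0]]
side yel 264 ((274.65069580078125, 230.06851196289062), (34.05897521972656, 18.024335861206055), 69.44395446777344) [[260.20001220703125, 217.3000030517578], [277.1000061035156, 211.0], [289.1000061035156, 242.8000030517578], [272.20001220703125, 249.1999969482422]]
```

View pics/c1.png

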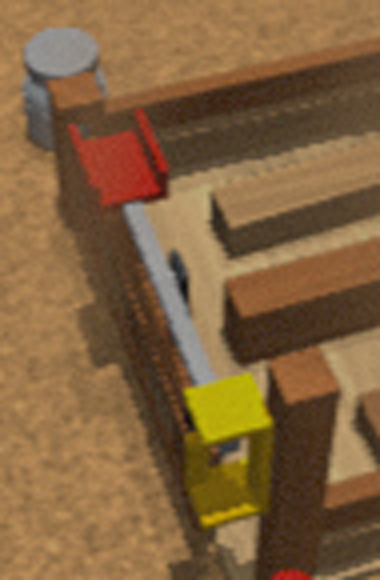

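The crop shows the channel walls on the near and far sides of the lever. The catch is a yellow frame, with its lip around crop rows 490–525. From this I get pad ≈ (0.6165, 0.077), pen yaw ≈ -0.022 rad and hinge ≈ (0.614, 0.187). Next I'll estimate the lip height and plan the approach.

```bash
cat >> h.py <<'E'
from scipy.spatial.transform import Rotation as Ro
PAD=np.array([.6165,.077]);YAW=-.022;HINGE=PAD+.11*np.array([-np.sin(YAW),np.cos(YAW)])
def Rdown(a): # a: angle of tool y in world
    y=np.array([np.cos(a),np.sin(a),0]);z=np.array([0,0,-1.]);return np.c_[np.cross(y,z),y,z]
def plan(p0,a0,tg): # rows (x,y,z,a) -> tool units
    R0=Rdown(a0) if np.isscalar(a0) else a0
    for x,y,z,a in tg:
        print('xyz',(R0.T@(np.array([x,y,z])-p0)/.06).round(3).tolist(),'twist',(np.degrees(Ro.from_matrix(R0.T@Rdown(a)).as_rotvec())/10).round(3).tolist())
E
python3 - <<'E'
from h import *
yv=np.array([-np.sin(YAW),np.cos(YAW)]);xv=np.array([np.cos(YAW),np.sin(YAW)]);O=HINGE-.15*yv
for z in(.169,.174,.18,.19,.2,.206): print(z,[((proj('side',[*(O+px*xv-.17*yv),z])-[215,120])*4).round().tolist() for px in(-.022,-.01)])
s=arm.observe();R=Ro.from_rotvec(s['ee_rot']).as_matrix();print(R.round(3))
plan(s['position'],R,[(*(PAD+.012*yv),.27,np.pi/2+YAW)])
E
```

```text
0.169 [[184.0, 442.0], [204.0, 436.0]]
0.174 [[184.0, 437.0], [204.0, 431.0]]
0.18 [[183.0, 431.0], [204.0, 425.0]]
0.19 [[183.0, 421.0], [204.0, 415.0]]
0.2 [[183.0, 411.0], [204.0, 405.0]]
0.206 [[183.0, 404.0], [204.0, 399.0]]
[[-0.959  0.285 -0.   ]
 [ 0.285  0.959 -0.001]
 [-0.    -0.001 -1.   ]]
xyz [-9.43, -6.06, -0.934] twist [-0.008, -0.0, -1.529]
```

>>> {"op": "jog_arm", "data": {
  "moves": [
    {"xyz": [0, 0, -0.93], "twist": [0, 0, 0], "grip": 1},
    {"xyz": [-9.43, -6.06, -0.93], "twist": [0, 0, -1.53], "grip": 1},
    {"xyz": [-9.43, -6.06, -0.93], "twist": [0, 0, -1.53], "grip": 1},
    {"xyz": [-9.43, -6.06, -0.93], "twist": [0, 0, -1.53], "grip": 1},
    {"xyz": [-9.43, -6.06, -0.93], "twist": [0, 0, -1.53], "grip": 1}
  ],
  "force": 20
}}

```text
clock: 0.72
position: [0.3421, 0.4078, 0.2696]
ee_rot: [-0.034, -3.141, 0.0]
force: [0.8, 0.8, -0.4]
width: 0.507
```

```bash
python3 - <<'E'
from h import *
yv=np.array([-np.sin(YAW),np.cos(YAW)])
s=arm.observe();R=Ro.from_rotvec(s['ee_rot']).as_matrix();print(s['clock'],s['position'],s['dq'].round(2),s['width'],s['joints'].round(2))
plan(s['position'],R,[(*(PAD+.012*yv),.27,np.pi/2+YAW)])
E
```

```text
0.725 [0.34214758 0.4077679  0.2696382 ] [ 0.7  -0.19  0.24  0.26 -0.05 -0.07  0.94] 0.5068198006306677 [-1.02  0.24  0.06  1.72 -0.01  1.18  0.59]
xyz [-4.692, -5.212, -0.005] twist [-0.001, -0.001, 0.001]
```

>>> {"op": "jog_arm", "data": {
  "moves": [
    {"xyz": [-4.69, -5.21, 0], "twist": [0, 0, 0], "grip": 1},
    {"xyz": [-4.69, -5.21, 0], "twist": [0, 0, 0], "grip": 1},
    {"xyz": [-4.69, -5.21, 0], "twist": [0, 0, 0], "grip": 1},
    {"xyz": [-4.69, -5.21, 0], "twist": [0, 0, 0], "grip": 1},
    {"xyz": [-4.69, -5.21, 0], "twist": [0, 0, 0], "grip": 1}
  ]
}}

```text
clock: 1.35
position: [0.5459, 0.1712, 0.2697]
ee_rot: [-0.034, -3.141, -0.0]
force: [0.7, 0.7, 0.3]
width: 0.01
```

>>> {"op": "jog_arm", "data": {
  "moves": [
    {"xyz": [0, 0, 0], "twist": [0, 0, 0], "grip": 1},
    {"xyz": [0, 0, 0], "twist": [0, 0, 0], "grip": 1}
  ]
}}

```text
clock: 1.6
position: [0.5446, 0.1732, 0.2693]
ee_rot: [-0.035, -3.14, -0.0]
force: [-0.2, 0.9, 0.6]
width: 0.003
```

```bash
python3 - <<'E'
from h import *
yv=np.array([-np.sin(YAW),np.cos(YAW)])
s=arm.observe();R=Ro.from_rotvec(s['ee_rot']).as_matrix();print(s['clock'],s['position'],s['dq'].round(2),s['width'],s['joints'].round(2),s['force'])
plan(s['position'],R,[(*(PAD+.012*yv),.23,np.pi/2+YAW)])
E
```

```text
1.6 [0.54462805 0.1731634  0.26933641] [-0.03 -0.01 -0.02  0.   -0.    0.   -0.  ] 0.0025912943960903503 [-0.57  0.31  0.23  1.64 -0.07  1.21  1.22] [-0.16279519  0.91323108  0.59321569]
xyz [-1.234, -1.376, 0.654] twist [0.001, -0.007, -0.001]
```

>>> {"op": "jog_arm", "data": {
  "moves": [
    {"xyz": [-1.23, -1.38, 0], "grip": 1, "twist": [0, 0, 0]},
    {"xyz": [-1.23, -1.38, 0.6], "grip": 1, "twist": [0, 0, 0]},
    {"xyz": [-1.23, -1.38, 0.6], "grip": 1, "twist": [0, 0, 0]},
    {"xyz": [-1.23, -1.38, 0.6], "grip": 1, "twist": [0, 0, 0]},
    {"xyz": [-1.23, -1.38, 0.6], "grip": 1, "twist": [0, 0, 0]}
  ]
}}

```text
clock: 2.22
position: [0.6166, 0.091, 0.2346]
ee_rot: [0.029, 3.141, 0.002]
force: [0.4, 0.2, -0.7]
width: 0.008
```

```bash
python3 - <<'E'
from h import *
i=arm.get_image('side');t=arm.get_image('top')
a=cv2.resize(i[80:260,180:310],None,fx=3,fy=3,interpolation=cv2.INTER_CUBIC)
b=cv2.resize(t[130:230,170:290],None,fx=3,fy=3,interpolation=cv2.INTER_CUBIC)
c=np.zeros((540,750,3),np.uint8);c[:540,:390]=a;c[:300,390:]=b
cv2.imwrite('pics/c2.png',c)
yv=np.array([-np.sin(YAW),np.cos(YAW)])
s=arm.observe();R=Ro.from_rotvec(s['ee_rot']).as_matrix();print(s['clock'],s['position'],R.round(3)[:,1],s['force'])
tip=s['position']-[0,0,.011]
print((proj('side',tip)-[180,80])*3)
for z,l in((.203,.0225),):
  for q in (-.03,.03):
    for w in(-.02,.02): print(q,w,((proj('side',[*(PAD+q*yv+w*np.array([1,0])),.185])-[180,80])*3).round())
plan(s['position'],R,[(*(PAD+.012*yv),.23,np.pi/2+YAW)])
E
```

```text
2.325 [0.61683322 0.09026501 0.23468034] [0.019 1.    0.001] [-0.12020637  0.56590328  0.27412612]
[186.12786289 199.24746246]
-0.03 -0.02 [180. 271.]
-0.03 0.02 [224. 260.]
0.03 -0.02 [161. 224.]
0.03 0.02 [204. 214.]
xyz [0.001, -0.021, 0.078] twist [0.006, 0.006, 0.015]
```

View pics/c2.png

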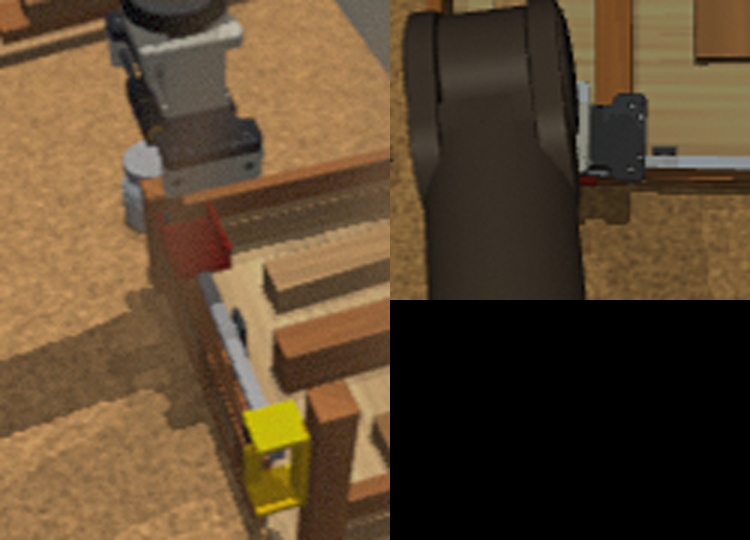

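Side crop: the gripper is right above the red channel (floor about 165–228, 215–270), with the catch at (275,455). The lever pose agrees with the prediction to within a few mm, so I'll go down into the channel.

>>> {"op": "jog_arm", "data": {
  "moves": [
    {"xyz": [0, 0, 0.25], "grip": 1, "twist": [0, 0, 0]},
    {"xyz": [0, 0, 0.5], "grip": 1, "twist": [0, 0, 0]},
    {"xyz": [0, 0, 0.5], "grip": 1, "twist": [0, 0, 0]},
    {"xyz": [0, 0, 0.5], "grip": 1, "twist": [0, 0, 0]}
  ]
}}

```text
clock: 2.82
position: [0.6171, 0.0884, 0.2037]
ee_rot: [-0.034, -3.141, 0.0]
force: [0.4, -0.4, 0.0]
width: 0.003
```

>>> {"op": "jog_arm", "data": {
  "moves": [
    {"xyz": [0, 0, 0.05], "grip": 1, "twist": [0, 0, 0]},
    {"xyz": [0, 0, 0.1], "grip": 1, "twist": [0, 0, 0]},
    {"xyz": [0, 0, 0.1], "grip": 1, "twist": [0, 0, 0]},
    {"xyz": [0, 0, 0.1], "grip": 1, "twist": [0, 0, 0]}
  ]
}}

```text
clock: 3.32
position: [0.6171, 0.0885, 0.1979]
ee_rot: [0.034, 3.141, 0.0]
force: [0.5, 0.9, -0.7]
width: 0.005
```

>>> {"op": "jog_arm", "data": {
  "moves": [
    {"xyz": [0, 0, 0.05], "grip": 1, "twist": [0, 0, 0]},
    {"xyz": [0, 0, 0.05], "grip": 1, "twist": [0, 0, 0]},
    {"xyz": [0, 0, 0.05], "grip": 1, "twist": [0, 0, 0]}
  ]
}}

```text
clock: 3.7
position: [0.6171, 0.0885, 0.1948]
ee_rot: [-0.034, -3.141, -0.0]
force: [1.3, -0.1, 0.1]
width: 0.003
```

```bash
python3 - <<'E'
from h import *
i=arm.get_image('side')
x0,y0,x1,y1=255,205,292,255;f=11
a=cv2.resize(i[y0:y1,x0:x1],None,fx=f,fy=f,interpolation=cv2.INTER_CUBIC)
a=cv2.convertScaleAbs(a,alpha=1.3)
c=np.zeros((a.shape[0],a.shape[1]+150,3),np.uint8);c[:,:a.shape[1]]=a
yv=np.array([-np.sin(YAW),np.cos(YAW)]);xv=np.array([np.cos(YAW),np.sin(YAW)]);O=HINGE-.15*yv
for z in(.169,.174,.18,.186,.192,.198,.206):
    q=(proj('side',[*(O-.016*xv-.174*yv),z])+.5-[x0,y0])*f
    cv2.putText(c,'%.3f'%z,(a.shape[1]+5,int(q[1])),0,.45,(255,255,255),1);cv2.circle(c,tuple(int(v) for v in q),2,(255,0,255),-1)
cv2.imwrite('pics/c3.png',c);print(c.shape,arm.observe()['force'])
E
```

```text
(550, 557, 3) [-0.16415431  0.12734596 -0.2341759 ]
```

View pics/c3.png

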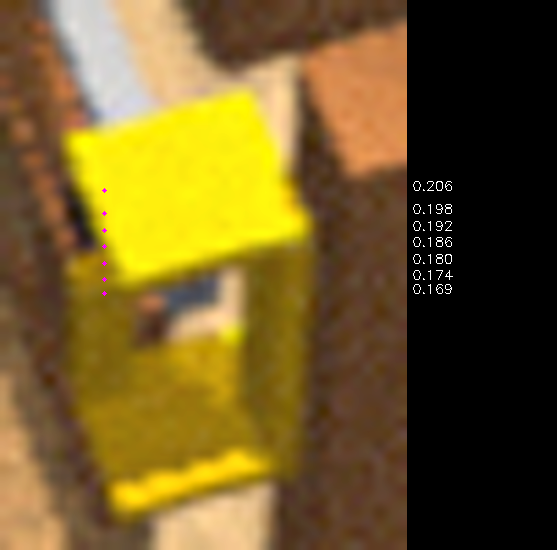

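The zoom shows the lip's top ledge at about (75–110, 258), with a dark gap above it. That puts the lip top near z ≈ 0.18, about 11 mm above the bar's underside. I expect it to clear at about 9 mm of lever travel and touch the buffer a few mm later. I'll go quickly over the first few mm, then feel.

>>> {"op": "jog_arm", "data": {
  "moves": [
    {"xyz": [0, 0, 0.03], "grip": 1, "twist": [0, 0, 0]},
    {"xyz": [0, 0, 0.06], "grip": 1, "twist": [0, 0, 0]},
    {"xyz": [0, 0, 0.06], "grip": 1, "twist": [0, 0, 0]}
  ]
}}

```text
clock: 4.12
position: [0.6169, 0.0885, 0.191]
ee_rot: [-0.034, -3.141, 0.0]
force: [0.4, -0.5, -1.2]
width: 0.004
```

>>> {"op": "jog_arm", "data": {
  "moves": [
    {"xyz": [0, 0, 0.02], "grip": 1, "twist": [0, 0, 0]},
    {"xyz": [0, 0, 0.02], "grip": 1, "twist": [0, 0, 0]},
    {"xyz": [0, 0, 0.02], "grip": 1, "twist": [0, 0, 0]}
  ]
}}

```text
clock: 4.5
position: [0.6171, 0.0885, 0.1901]
ee_rot: [0.034, 3.141, 0.0]
force: [-1.0, -0.9, -0.2]
width: 0.005
```

>>> {"op": "jog_arm", "data": {
  "moves": [
    {"xyz": [0, 0, 0.03], "grip": 1, "twist": [0, 0, 0]},
    {"xyz": [0, 0, 0.03], "grip": 1, "twist": [0, 0, 0]},
    {"xyz": [0, 0, 0.03], "grip": 1, "twist": [0, 0, 0]}
  ]
}}

```text
clock: 4.88
position: [0.6171, 0.0885, 0.1882]
ee_rot: [-0.034, -3.141, -0.0]
force: [0.4, -1.1, 0.1]
width: 0.008
```

```bash
cat > f.py <<'E'
from h import *
F=[];Q=[]
for k in range(6):
    i=arm.get_image('side');s=arm.observe();F.append(s['force']);Q.append(s['position'])
m=blob(i,'red',(225,140,265,185));c=cv2.findNonZero(m)
print(s['clock'],np.mean(Q,0).round(4),'F',np.mean(F,0).round(2),np.std(F,0).round(2),'T',s['ft_torque'].round(2))
a=cv2.imread('pics/side0.png')[160:200,235:290].astype(int)
st=blob(i,'steel',(240,165,268,222));ys,xs=np.nonzero(st);print('bar fit',np.polyfit(ys,xs,1).round(3) if len(xs) else 0,len(c) if c is not None else 0,np.mean(c,0) if c is not None else 0)
E
python3 f.py
```

```text
5.175 [0.6171 0.0885 0.1883] F [ 0.03 -0.07  0.61] [0.3  0.39 0.51] T [0.04 0.06 0.02]
bar fit [  0.38  183.752] 24 [[251.79166667 163.79166667]]
```

>>> {"op": "jog_arm", "data": {
  "moves": [
    {"xyz": [0, 0, 0.03], "grip": 1, "twist": [0, 0, 0]},
    {"xyz": [0, 0, 0.03], "grip": 1, "twist": [0, 0, 0]}
  ]
}}

```text
clock: 5.42
position: [0.6169, 0.0885, 0.1862]
ee_rot: [-0.034, -3.141, 0.0]
force: [0.6, -0.8, -0.2]
width: 0.009
```

```bash
python3 f.py; python3 - <<'E'
from h import *
i=arm.get_image('side');o=cv2.imread('pics/side0.png')
r=[cv2.resize(k[140:245,225:295],None,fx=5,fy=5,interpolation=cv2.INTER_CUBIC) for k in(o,i)]
cv2.imwrite('pics/c4.png',np.hstack(r))
E
```

```text
5.725 [0.617  0.0885 0.1864] F [ 0.28  0.17 -0.16] [0.59 0.63 0.45] T [ 0.01 -0.01 -0.02]
bar fit [  0.376 184.61 ] 26 [[252.11538462 164.38461538]]
```

View pics/c4.png

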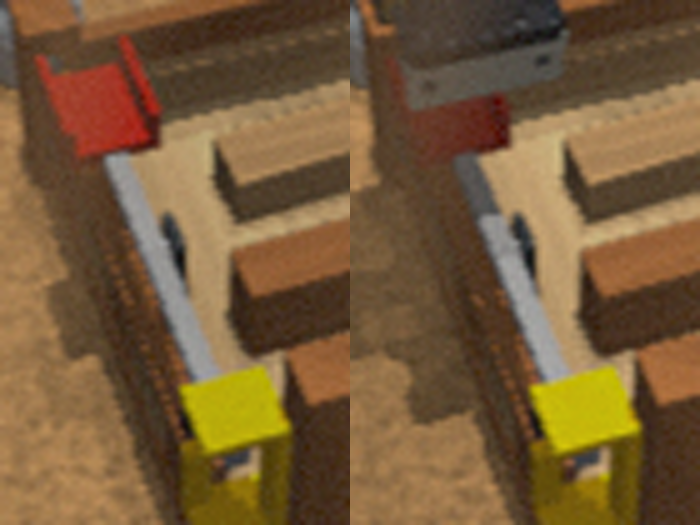

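The lever looks unmoved: its lower edge is at crop row 150 in both halves, and no force was felt. I'll check where the gripper body and fingers really are against the projection.

```bash
python3 - <<'E'
from h import *
s=arm.observe();P=s['position'];R=Ro.from_rotvec(s['ee_rot']).as_matrix();print(P,R.round(3).tolist())
for half in(.095,.0375):
  for l in (-1,1):
    o=R@np.array([l*(.0375 if half==.095 else .095),half*-1,-.055]);print('body',half,l,proj('side',P+o).round(1),(P+o).round(3))
for z in(.175,.185,.19):print('tip -y end',z,[proj('side',[.617+d,.0885-.019,z]).round(1) for d in(-.0095,.0095)])
for z in (.185,): print('pad floor near end',[proj('side',[PAD[0]+d,PAD[1]-.03,z]).round(1) for d in(-.02,.02)])
i=arm.get_image('side');j=arm.get_image('top')
a=cv2.resize(i[125:185,220:280],None,fx=9,fy=9,interpolation=cv2.INTER_CUBIC);a=cv2.convertScaleAbs(a,alpha=1.7)
cv2.imwrite('pics/c5.png',a)
E
```

```text
[0.6170762  0.08850027 0.18648916] [[-1.0, 0.022, 0.0], [0.022, 1.0, 0.0], [-0.0, 0.0, -1.0]]
body 0.095 -1 [268.3 164.1] [ 0.652 -0.007  0.241]
body 0.095 1 [237.7 171.4] [ 0.578 -0.006  0.241]
body 0.0375 -1 [282.7 143.1] [0.711 0.049 0.241]
body 0.0375 1 [208.2 160.2] [0.521 0.053 0.241]
tip -y end 0.175 [array([241.9, 166.1]), array([248.8, 164.3])]
tip -y end 0.185 [array([241.7, 163.4]), array([248.6, 161.7])]
tip -y end 0.19 [array([241.6, 162.1]), array([248.6, 160.3])]
pad floor near end [array([240.2, 170.4]), array([255. , 166.6])]
```

View pics/c5.png

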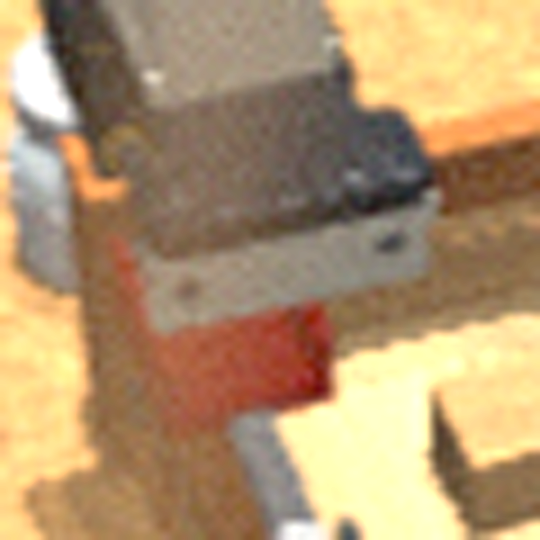

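```bash
cat > edge.py <<'E'
from h import *
def edge(i):
    f=i.astype(float)+1;r=cv2.GaussianBlur(f[...,2]/(f[...,1]+f[...,0]),(3,3),0)
    out=[]
    for c in range(240,255):
        col=r[150:185,c];k=np.nonzero(col>1.1)[0]
        if len(k)==0: out.append(np.nan);continue
        k=k[-1];out.append(150+k+(col[k]-1.1)/(col[k]-col[k+1]))
    return np.array(out)
if __name__=='__main__':
    a=edge(cv2.imread('pics/side0.png'));b=np.mean([edge(arm.get_image('side')) for _ in range(4)],0)
    print(a.round(1),b.round(1),'median shift px',np.nanmedian(b-a))
    for d in(.004,.008):print('expect for tilt',d/.095,(proj('side',[PAD[0],PAD[1]-.03,.185-d*65/95])-proj('side',[PAD[0],PAD[1]-.03,.185])).round(2))
E
python3 edge.py
```

```text
[171.4 171.8 171.7 171.6 171.3 170.6 170.2 169.9 169.7 169.7 169.7 169.8
 169.9 169.8 169.6] [  nan   nan 168.1 169.2 169.4 169.6 169.4 169.3 169.2 169.2 169.5 169.7
 169.7 169.6 169.5] median shift px -0.5112676438314736
expect for tilt 0.042105263157894736 [0.04 0.73]
expect for tilt 0.08421052631578947 [0.07 1.47]
```

The edge has not moved, so there is no contact yet. I'll keep going down in small steps.

>>> {"op": "jog_arm", "data": {
  "moves": [
    {"xyz": [0, 0, 0.03], "grip": 1, "twist": [0, 0, 0]},
    {"xyz": [0, 0, 0.03], "grip": 1, "twist": [0, 0, 0]}
  ]
}}

```text
clock: 6.32
position: [0.6169, 0.0884, 0.1844]
ee_rot: [-0.034, -3.141, 0.0]
force: [0.1, 0.2, -0.1]
width: 0.005
```

```bash
python3 f.py; python3 edge.py|grep median
```

```text
6.625 [0.617  0.0885 0.1846] F [-0.1  -0.18 -0.17] [0.24 0.52 0.81] T [0.04 0.02 0.01]
bar fit [  0.385 182.835] 26 [[251.26923077 164.46153846]]
 169.6 169.5 169.4] median shift px -0.5308247747939419
```

>>> {"op": "jog_arm", "data": {
  "moves": [
    {"xyz": [0, 0, 0.03], "grip": 1, "twist": [0, 0, 0]},
    {"xyz": [0, 0, 0.03], "grip": 1, "twist": [0, 0, 0]}
  ]
}}

```text
clock: 7.08
position: [0.6169, 0.0885, 0.1826]
ee_rot: [-0.034, -3.141, 0.0]
force: [-1.2, 0.2, 0.4]
width: 0.007
```

```bash
python3 f.py; python3 edge.py|grep median
```

```text
7.375 [0.617  0.0885 0.1828] F [ 0.47 -0.23 -0.1 ] [0.57 0.67 0.29] T [ 0.05  0.01 -0.02]
bar fit [  0.377 184.361] 27 [[251.85185185 165.2962963 ]]
 169.7 169.6 169.4] median shift px -0.5174690504442481
```

```bash
python3 - <<'E'
from h import *
P=np.array([.6168,.0903,.2347])
for z in(.055,.1,.15):
  print(z,[proj('top',P+[x,y,z]).round(1).tolist() for y in(-.095,) for x in(-.0375,.0375)])
s=arm.observe();P=s['position'];print(P,s['joints'].round(3))
for h in (.065,.075,.085,.095): print(h,[proj('side',P+[x,-h,.055]).round(1).tolist() for x in(-.0375,.0375)])
t=arm.get_image('top');i=arm.get_image('side')
a=cv2.resize(t[150:205,200:275],None,fx=7,fy=7,interpolation=cv2.INTER_CUBIC)
cv2.imwrite('pics/c6.png',cv2.convertScaleAbs(a,alpha=1.6))
E
```

```text
0.055 [[255.5, 191.8], [255.5, 163.7]]
0.1 [[255.2, 190.1], [255.3, 160.9]]
0.15 [[254.9, 188.1], [255.0, 157.6]]
[0.61704507 0.08850428 0.18284523] [-0.404  0.461  0.256  1.633 -0.129  1.064  1.439]
0.065 [[235.1, 163.7], [264.8, 156.3]]
0.075 [[236.3, 166.6], [266.1, 159.1]]
0.085 [[237.5, 169.5], [267.6, 161.8]]
0.095 [[238.8, 172.5], [269.0, 164.7]]
```

View pics/c6.png

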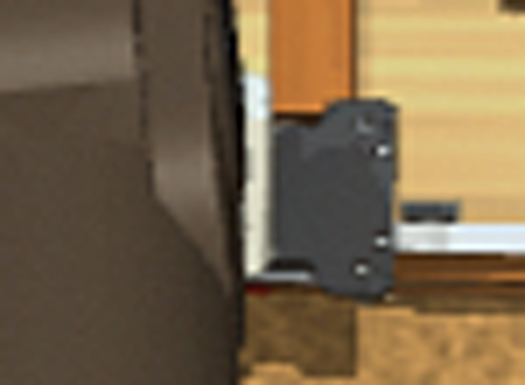

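Seen from above, the gripper is right where the readings say, so I'll carry on down by feel.

>>> {"op": "jog_arm", "data": {
  "moves": [
    {"xyz": [0, 0, 0.03], "grip": 1, "twist": [0, 0, 0]},
    {"xyz": [0, 0, 0.03], "grip": 1, "twist": [0, 0, 0]}
  ]
}}

```text
clock: 7.92
position: [0.6169, 0.0885, 0.1808]
ee_rot: [-0.034, -3.141, 0.0]
force: [-0.6, 0.3, -1.0]
width: 0.005
```

```bash
python3 f.py; python3 edge.py|grep median
```

```text
8.225 [0.617  0.0885 0.181 ] F [ 0.15  0.13 -0.08] [0.23 0.48 0.48] T [0.08 0.01 0.02]
bar fit [  0.38  183.816] 24 [[252.   165.25]]
 169.7 169.5 169.3] median shift px -0.5378420077519763
```

>>> {"op": "jog_arm", "data": {
  "moves": [
    {"xyz": [0, 0, 0.03], "grip": 1, "twist": [0, 0, 0]},
    {"xyz": [0, 0, 0.03], "grip": 1, "twist": [0, 0, 0]}
  ]
}}

```text
clock: 8.68
position: [0.6169, 0.0885, 0.179]
ee_rot: [-0.034, -3.141, 0.0]
force: [-0.5, -0.9, -1.2]
width: -0.0
```

```bash
python3 f.py; python3 edge.py|grep median
```

```text
8.975 [0.617  0.0885 0.1792] F [-0.03 -0.05 -0.16] [0.65 0.81 0.7 ] T [ 0.02 -0.01 -0.01]
bar fit [  0.377 184.388] 20 [[251.95 164.7 ]]
 169.6 169.5 169.4] median shift px -0.49617227582098167
```

>>> {"op": "jog_arm", "data": {
  "moves": [
    {"xyz": [0, 0, 0.05], "grip": 1, "twist": [0, 0, 0]},
    {"xyz": [0, 0, 0.05], "grip": 1, "twist": [0, 0, 0]}
  ]
}}

```text
clock: 9.43
position: [0.6168, 0.0885, 0.1759]
ee_rot: [-0.034, -3.141, 0.0]
force: [-0.1, 0.1, 0.0]
width: 0.003
```

```bash
python3 f.py; python3 edge.py|grep median
```

```text
9.725 [0.617  0.0885 0.1762] F [-0.06  0.01 -0.17] [0.3  0.6  0.38] T [0.01 0.01 0.05]
bar fit [  0.38  183.909] 20 [[251.3  165.85]]
 169.7 169.5 169.2] median shift px -0.44354410964564295
```

```bash
python3 - <<'E'
from h import *
i=arm.get_image('side')
a=cv2.resize(i[60:190,200:300],None,fx=4.5,fy=4.5,interpolation=cv2.INTER_CUBIC)
a=(255*(a/255.)**.55).astype(np.uint8)
cv2.imwrite('pics/c7.png',a)
E
```

```text
(no output)
```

View pics/c7.png

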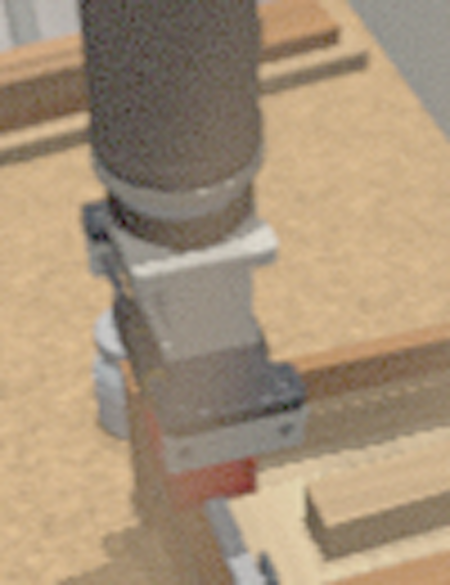

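The gripper body's lower edge, at c7 (175,470)–(300,430), is higher than the reported z implies. I'll triangulate it.

```bash
python3 - <<'E'
from h import *
print(tri((256.4,164.3),(267.3,146.7)),tri((255,192.4),(235.6,156.7)))
# jar cap & red lever top corners for sanity (initial images)
print('lever far-right wall top',tri((238,174),(251.5+5.5,165)))
s=arm.observe()
# side rays of body bottom corners at plane y=-.0065
for px in((238.9,164.4),(266.7,155.6)):
    o,d=ray('side',px);print((o+d*(-.0065-o[1])/d[1]).round(4))
E
```

```text
(array([ 0.65053781, -0.00692623,  0.29760648]), np.float64(0.0018689147167198538)) (array([ 0.57704547, -0.00325615,  0.28729903]), np.float64(0.0020385164450520674))
lever far-right wall top (array([0.64121138, 0.04695873, 0.18913587]), np.float64(0.0013728891428994468))
[ 0.5814 -0.0065  0.2641]
[ 0.6485 -0.0065  0.2699]
```

By triangulation the body is about 35 mm higher than the reported z implies, which would put contact at TCP z ≈ 0.16. I'll keep feeling downwards.

>>> {"op": "jog_arm", "data": {
  "moves": [
    {"xyz": [0, 0, 0.05], "grip": 1, "twist": [0, 0, 0]},
    {"xyz": [0, 0, 0.05], "grip": 1, "twist": [0, 0, 0]}
  ]
}}

```text
clock: 10.22
position: [0.6169, 0.0885, 0.1729]
ee_rot: [-0.034, -3.141, 0.0]
force: [-0.2, -0.2, 0.8]
width: 0.003
```

```bash
python3 f.py; python3 edge.py|grep median
```

```text
10.525 [0.617  0.0885 0.1732] F [ 0.04  0.2  -0.38] [0.37 0.65 0.65] T [0.01 0.02 0.07]
bar fit [  0.372 185.345] 15 [[251.93333333 165.86666667]]
 169.8 169.7 169.5] median shift px -0.49043360987982965
```

>>> {"op": "jog_arm", "data": {
  "moves": [
    {"xyz": [0, 0, 0.05], "grip": 1, "twist": [0, 0, 0]},
    {"xyz": [0, 0, 0.05], "grip": 1, "twist": [0, 0, 0]}
  ]
}}

```text
clock: 10.98
position: [0.6172, 0.0887, 0.1702]
ee_rot: [0.034, 3.141, 0.0]
force: [1.3, 0.5, 1.8]
width: 0.006
```

```bash
python3 f.py; python3 edge.py|grep median
```

```text
11.275 [0.6172 0.0887 0.1703] F [-0.07  0.9   1.93] [0.58 0.57 0.41] T [ 0.21 -0.09 -0.01]
bar fit [  0.382 183.379] 14 [[251.85714286 166.57142857]]
 169.9 169.9 169.7] median shift px -0.09074947280309686
```

Contact: Fz is about 2 N and the edge has moved, at TCP z ≈ 0.172. I'll press a little more and average the force and moment.

>>> {"op": "jog_arm", "data": {
  "moves": [
    {"xyz": [0, 0, 0.05], "grip": 1, "twist": [0, 0, 0]},
    {"xyz": [0, 0, 0.05], "grip": 1, "twist": [0, 0, 0]}
  ]
}}

```text
clock: 11.72
position: [0.6169, 0.0884, 0.1669]
ee_rot: [-0.034, -3.141, 0.0]
force: [1.0, 1.8, 1.6]
width: 0.006
```

```bash
cat > f.py <<'E'
from h import *
from edge import edge
a=edge(cv2.imread('pics/side0.png'))
F=[];Q=[];T=[];E=[]
for k in range(6):
    i=arm.get_image('side');s=arm.observe();F.append(s['force']);Q.append(s['position']);T.append(s['ft_torque']);E.append(edge(i))
print(s['clock'],np.mean(Q,0).round(4),'F',np.mean(F,0).round(2),'T',np.mean(T,0).round(3),np.std(T,0).round(3),'shift',np.nanmedian(np.mean(E,0)-a).round(2))
E
python3 f.py
```

```text
12.025 [0.6169 0.0884 0.1671] F [0.22 1.3  1.87] T [0.256 0.008 0.004] [0.035 0.032 0.027] shift 0.45
```

>>> {"op": "jog_arm", "data": {
  "moves": [
    {"xyz": [0, 0, 0.03], "grip": 1, "twist": [0, 0, 0]},
    {"xyz": [0, 0, 0.03], "grip": 1, "twist": [0, 0, 0]},
    {"xyz": [0, 0, 0.03], "grip": 1, "twist": [0, 0, 0]}
  ]
}}

```text
clock: 12.4
position: [0.617, 0.0885, 0.1654]
ee_rot: [-0.034, -3.141, -0.0]
force: [0.7, 2.0, 1.3]
width: 0.007
```

```bash
python3 f.py
```

```text
12.7 [0.617  0.0885 0.1654] F [-0.7   0.92  1.36] T [ 0.226  0.173 -0.032] [0.034 0.027 0.024] shift 0.77
```

>>> {"op": "jog_arm", "data": {
  "moves": [
    {"xyz": [0, 0, 0.025], "grip": 1, "twist": [0, 0, 0]},
    {"xyz": [0, 0, 0.025], "grip": 1, "twist": [0, 0, 0]},
    {"xyz": [0, 0, 0.025], "grip": 1, "twist": [0, 0, 0]}
  ]
}}

```text
clock: 13.08
position: [0.617, 0.0885, 0.1639]
ee_rot: [-0.034, -3.141, 0.0]
force: [0.2, 2.1, 1.7]
width: 0.002
```

```bash
python3 f.py
```

```text
13.375 [0.617  0.0885 0.1639] F [-0.49  0.83  1.38] T [0.239 0.171 0.015] [0.029 0.021 0.037] shift 0.98
```

>>> {"op": "jog_arm", "data": {
  "moves": [
    {"xyz": [0, 0, 0.02], "grip": 1, "twist": [0, 0, 0]},
    {"xyz": [0, 0, 0.02], "grip": 1, "twist": [0, 0, 0]},
    {"xyz": [0, 0, 0.02], "grip": 1, "twist": [0, 0, 0]}
  ]
}}

```text
clock: 13.75
position: [0.6171, 0.0885, 0.163]
ee_rot: [0.034, 3.141, 0.0]
force: [-2.4, 1.6, 4.9]
width: 0.005
```

```bash
python3 f.py
```

```text
14.05 [0.6171 0.0885 0.163 ] F [-1.97  0.95  4.96] T [ 0.214  0.491 -0.01 ] [0.041 0.024 0.041] shift 1.17
```

At 9 mm of lever travel Fz jumped 3.5 N within 0.9 mm. That matches buffer contact with roughly 0.7 mm of squash, so the bar is in the slot. Now I'll move towards the near wall and feel.

>>> {"op": "jog_arm", "data": {
  "moves": [
    {"xyz": [0.05, 0, 0], "grip": 1, "twist": [0, 0, 0]},
    {"xyz": [0.1, 0, 0], "grip": 1, "twist": [0, 0, 0]},
    {"xyz": [0.1, 0, 0], "grip": 1, "twist": [0, 0, 0]}
  ]
}}

```text
clock: 14.42
position: [0.6115, 0.0885, 0.1631]
ee_rot: [0.035, 3.14, 0.0]
force: [2.3, -0.6, 4.3]
width: 0.006
```

```bash
python3 f.py
```

```text
14.725 [0.6114 0.0885 0.163 ] F [ 2.49 -0.16  4.95] T [ 0.038 -0.654  0.018] [0.029 0.024 0.025] shift 1.11
```

>>> {"op": "jog_arm", "data": {
  "moves": [
    {"xyz": [0.03, 0, 0], "grip": 1, "twist": [0, 0, 0]},
    {"xyz": [0.06, 0, 0], "grip": 1, "twist": [0, 0, 0]},
    {"xyz": [0.06, 0, 0], "grip": 1, "twist": [0, 0, 0]}
  ]
}}

```text
clock: 15.1
position: [0.6078, 0.0887, 0.163]
ee_rot: [0.034, 3.141, 0.0]
force: [3.0, 0.8, 6.0]
width: 0.005
```

```bash
python3 f.py
```

```text
15.4 [0.6078 0.0887 0.163 ] F [3.14 0.44 5.28] T [ 0.12  -0.683  0.019] [0.044 0.028 0.035] shift 1.11
```

>>> {"op": "jog_arm", "data": {
  "moves": [
    {"xyz": [0.03, 0, 0], "grip": 1, "twist": [0, 0, 0]},
    {"xyz": [0.06, 0, 0], "grip": 1, "twist": [0, 0, 0]},
    {"xyz": [0.06, 0, 0], "grip": 1, "twist": [0, 0, 0]}
  ]
}}

```text
clock: 15.78
position: [0.6049, 0.0893, 0.1632]
ee_rot: [0.034, 3.139, 0.001]
force: [6.2, 0.6, 4.0]
width: 0.004
```

```bash
python3 f.py
```

```text
16.075 [0.6049 0.0893 0.1632] F [5.45 1.82 4.33] T [ 0.405 -1.121 -0.124] [0.02  0.032 0.033] shift 1.47
```

>>> {"op": "jog_arm", "data": {
  "moves": [
    {"xyz": [0.025, 0, 0], "grip": 1, "twist": [0, 0, 0]},
    {"xyz": [0.05, 0, 0], "grip": 1, "twist": [0, 0, 0]},
    {"xyz": [0.05, 0, 0], "grip": 1, "twist": [0, 0, 0]}
  ]
}}

```text
clock: 16.45
position: [0.602, 0.0901, 0.1632]
ee_rot: [0.033, 3.139, 0.003]
force: [5.7, 3.7, 4.2]
width: 0.008
```

```bash
python3 f.py;python3 - <<'E'
from h import *
i=arm.get_image('side');o=cv2.imread('pics/side0.png')
r=[cv2.resize(k[140:255,225:295],None,fx=5,fy=5,interpolation=cv2.INTER_CUBIC) for k in(o,i)]
cv2.imwrite('pics/c8.png',np.hstack(r))
E
```

```text
16.75 [0.602  0.0902 0.1632] F [5.9  3.87 4.63] T [ 0.779 -1.187 -0.184] [0.021 0.027 0.026] shift 1.57
```

View pics/c8.png

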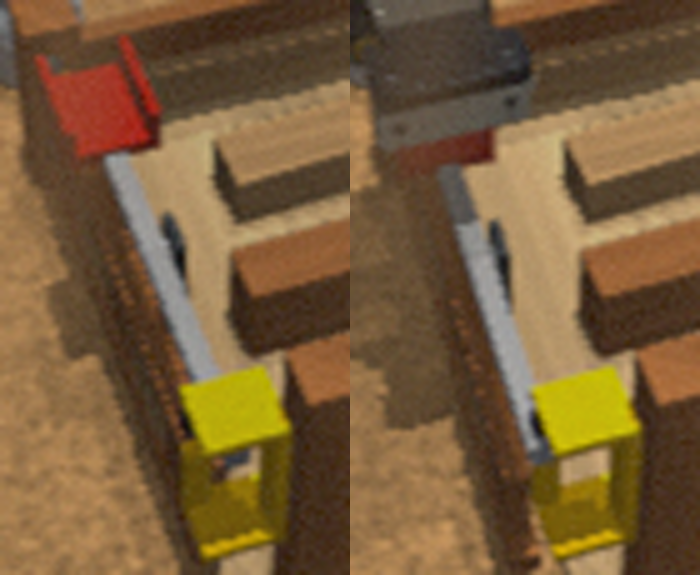

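The gate is swinging: the bar nose now lies left of the catch at (535,450) in the right half, and the bar is lifted. Next I'll swing along the arc about the hinge, yawing with it.

```bash
cat > arc.py <<'E'
from h import *
import sys
p=np.array(eval(sys.argv[1]));R=Ro.from_rotvec(arm.observe()['ee_rot']).as_matrix();R=Rdown(np.arctan2(R[1,1],R[0,1]))
a=np.arctan2(R[1,1],R[0,1]);ex=float(sys.argv[3]) # extra yaw deg
print('yaw',np.degrees(a))
rel=p[:2]-HINGE;print('polar',np.linalg.norm(rel),np.degrees(np.arctan2(rel[1],rel[0])))
tg=[]
for d in eval(sys.argv[2]):
    t=-np.radians(d);c,s=np.cos(t),np.sin(t);q=HINGE+np.array([[c,-s],[s,c]])@rel
    tg.append((*q,p[2],a+t-np.radians(min(d,ex))))
plan(p,R,tg);print(np.round(tg,3).tolist())
E
python3 arc.py '(.6018,.0888,.163)' '[3,7,11,15,19]' 3
```

```text
yaw 88.78166520521046
polar 0.09965490689137495 -99.89196132506797
xyz [0.086, 0.015, 0.0] twist [0.0, 0.0, 0.6]
xyz [0.198, 0.043, 0.0] twist [0.0, 0.0, 1.0]
xyz [0.309, 0.078, 0.0] twist [0.0, 0.0, 1.4]
xyz [0.416, 0.121, 0.0] twist [0.0, 0.0, 1.8]
xyz [0.521, 0.171, 0.0] twist [0.0, 0.0, 2.2]
[[0.597, 0.09, 0.163, 1.445], [0.59, 0.092, 0.163, 1.375], [0.583, 0.094, 0.163, 1.305], [0.577, 0.097, 0.163, 1.235], [0.571, 0.1, 0.163, 1.166]]
```

>>> {"op": "jog_arm", "data": {
  "moves": [
    {"xyz": [0.085, 0.015, 0], "grip": 1, "twist": [0, 0, 0.5]},
    {"xyz": [0.2, 0.045, 0], "grip": 1, "twist": [0, 0, 1.0]},
    {"xyz": [0.31, 0.08, 0], "grip": 1, "twist": [0, 0, 1.4]},
    {"xyz": [0.415, 0.12, 0], "grip": 1, "twist": [0, 0, 1.8]},
    {"xyz": [0.52, 0.17, 0], "grip": 1, "twist": [0, 0, 2.2]}
  ]
}}

```text
clock: 17.42
position: [0.5699, 0.1006, 0.1626]
ee_rot: [0.636, 3.076, 0.001]
force: [3.6, 2.7, 1.1]
width: 0.002
```

```bash
python3 f.py; python3 arc.py '(.571,.1,.163)' '[5,11,17,23,29]' 0
```

```text
17.725 [0.5687 0.1    0.1622] F [-0.75  1.08  1.71] T [ 0.23   0.188 -0.002] [0.051 0.048 0.032] shift nan
yaw 66.81067928199805
polar 0.09930094010948938 -118.85348661972739
xyz [0.143, 0.021, 0.0] twist [0.0, 0.0, 0.5]
xyz [0.311, 0.061, 0.0] twist [0.0, 0.0, 1.1]
xyz [0.474, 0.12, 0.0] twist [0.0, 0.0, 1.7]
xyz [0.631, 0.195, 0.0] twist [0.0, 0.0, 2.3]
xyz [0.778, 0.286, 0.0] twist [0.0, 0.0, 2.9]
[[0.564, 0.105, 0.163, 1.079], [0.555, 0.111, 0.163, 0.974], [0.548, 0.118, 0.163, 0.869], [0.541, 0.126, 0.163, 0.765], [0.535, 0.134, 0.163, 0.66]]f.py:7: RuntimeWarning: All-NaN slice encountered
  print(s['clock'],np.mean(Q,0).round(4),'F',np.mean(F,0).round(2),'T',np.mean(T,0).round(3),np.std(T,0).round(3),'shift',np.nanmedian(np.mean(E,0)-a).round(2))
```

>>> {"op": "jog_arm", "data": {
  "moves": [
    {"xyz": [0.145, 0.02, 0], "grip": 1, "twist": [0, 0, 0.5]},
    {"xyz": [0.31, 0.06, 0], "grip": 1, "twist": [0, 0, 1.1]},
    {"xyz": [0.475, 0.12, 0], "grip": 1, "twist": [0, 0, 1.7]},
    {"xyz": [0.63, 0.195, 0], "grip": 1, "twist": [0, 0, 2.3]},
    {"xyz": [0.78, 0.285, 0], "grip": 1, "twist": [0, 0, 2.9]}
  ]
}}

```text
clock: 18.35
position: [0.5339, 0.1327, 0.1627]
ee_rot: [1.389, 2.817, -0.001]
force: [2.2, -1.4, 1.9]
width: 0.003
```

```bash
python3 f.py 2>/dev/null; python3 arc.py '(.534,.134,.1625)' '[5,11,18,25,32]' 0
```

```text
18.65 [0.5334 0.134  0.1626] F [-0.68  1.11  1.73] T [0.171 0.137 0.01 ] [0.052 0.02  0.037] shift nan
yaw 37.84942412588918
polar 0.10008772326405822 -148.04388760473765
xyz [0.144, 0.021, 0.0] twist [0.0, 0.0, 0.5]
xyz [0.313, 0.063, 0.0] twist [0.0, 0.0, 1.1]
xyz [0.504, 0.134, 0.0] twist [0.0, 0.0, 1.8]
xyz [0.685, 0.228, 0.0] twist [0.0, 0.0, 2.5]
xyz [0.853, 0.343, 0.0] twist [0.0, 0.0, 3.2]
[[0.53, 0.142, 0.162, 0.573], [0.525, 0.151, 0.162, 0.469], [0.522, 0.163, 0.162, 0.346], [0.52, 0.175, 0.162, 0.224], [0.519, 0.187, 0.162, 0.102]]
```

>>> {"op": "jog_arm", "data": {
  "moves": [
    {"xyz": [0.145, 0.02, 0], "grip": 1, "twist": [0, 0, 0.5]},
    {"xyz": [0.315, 0.065, 0], "grip": 1, "twist": [0, 0, 1.1]},
    {"xyz": [0.505, 0.135, 0], "grip": 1, "twist": [0, 0, 1.8]},
    {"xyz": [0.685, 0.23, 0], "grip": 1, "twist": [0, 0, 2.5]},
    {"xyz": [0.855, 0.345, 0], "grip": 1, "twist": [0, 0, 3.2]}
  ]
}}

```text
clock: 19.27
position: [0.5188, 0.1859, 0.1627]
ee_rot: [2.111, 2.325, -0.002]
force: [1.1, -3.2, 1.1]
width: 0.006
```

```bash
python3 f.py 2>/dev/null; python3 arc.py '(.519,.187,.1625)' '[3,6]' 0; python3 - <<'E'
from h import *
t=arm.get_image('top');i=arm.get_image('side')
c=np.hstack([cv2.resize(t[140:290,160:340],None,fx=2.2,fy=2.2),cv2.resize(i[100:250,160:340],None,fx=2.2,fy=2.2)])
cv2.imwrite('pics/c9.png',c)
E
```

```text
19.575 [0.5189 0.1873 0.1627] F [-0.08  1.72  1.31] T [0.19  0.001 0.004] [0.058 0.025 0.029] shift nan
yaw 5.862330264702928
polar 0.09991980833707044 179.9847362382084
xyz [0.086, 0.011, 0.0] twist [0.0, 0.0, 0.3]
xyz [0.172, 0.027, 0.0] twist [0.0, 0.0, 0.6]
[[0.519, 0.192, 0.162, 0.05], [0.52, 0.197, 0.162, -0.002]]
```

View pics/c9.png

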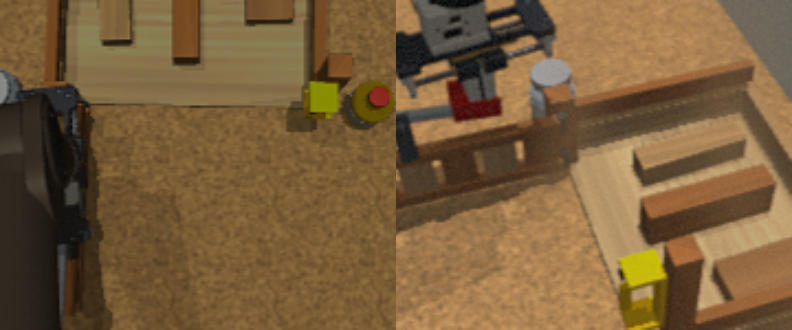

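The gate stands at about 85°: in the top view it runs along x ≈ 75 px, and in the side view it lies clear of the pen. The jar, glue and catch look untouched. I'll release the lever by rising straight up.

>>> {"op": "jog_arm", "data": {
  "moves": [
    {"xyz": [0, 0, -0.06], "grip": 1, "twist": [0, 0, 0]},
    {"xyz": [0, 0, -0.12], "grip": 1, "twist": [0, 0, 0]},
    {"xyz": [0, 0, -0.2], "grip": 1, "twist": [0, 0, 0]},
    {"xyz": [0, 0, -0.5], "grip": 1, "twist": [0, 0, 0]},
    {"xyz": [0, 0, -1.0], "grip": 1, "twist": [0, 0, 0]}
  ]
}}

```text
clock: 20.3
position: [0.5178, 0.187, 0.2227]
ee_rot: [-2.107, -2.33, 0.003]
force: [-0.1, 0.2, 0.3]
width: 0.008
```

>>> {"op": "jog_arm", "data": {
  "moves": [
    {"xyz": [0, 0, -1.0], "grip": 1, "twist": [0, 0, 0]},
    {"xyz": [0, 0, -2.0], "grip": 1, "twist": [0, 0, 0]},
    {"xyz": [0, 0, -2.0], "grip": 1, "twist": [0, 0, 0]},
    {"xyz": [0, 0, -2.0], "grip": 1, "twist": [0, 0, 0]}
  ]
}}

```text
clock: 20.8
position: [0.5183, 0.1872, 0.3425]
ee_rot: [-2.107, -2.33, 0.0]
force: [-0.9, 0.4, -1.0]
width: 0.003
```

```bash
python3 f.py 2>/dev/null; python3 - <<'E'
from h import *
t=arm.get_image('top');i=arm.get_image('side')
h=blob(i,'red',(150,90,290,200));print(cv2.countNonZero(h))
t0=cv2.imread('pics/top0.png')
for c,b in (('red',(318,170,345,200)),('yel',(318,170,345,200))):
    print([np.mean(cv2.findNonZero(blob(k,c,b)),0).round(2) for k in(t0,t)])
c=np.hstack([cv2.resize(t[140:300,120:320],None,fx=2,fy=2),cv2.resize(i[90:250,140:340],None,fx=2,fy=2)])
cv2.imwrite('pics/c10.png',c)
E
```

```text
21.1 [0.518  0.187  0.3416] F [ 0.21  0.36 -0.03] T [-0.097  0.047 -0.002] [0.017 0.032 0.034] shift nan
154
[array([[331.93, 183.53]]), array([[331.95, 183.67]])]Traceback (most recent call last):
  File "<stdin>", line 6, in <module>
    return _methods._mean(a, axis=axis, dtype=dtype,
           ~~~~~~~~~~~~~~^^^^^^^^^^^^^^^^^^^^^^^^^^^
                          out=out, **kwargs)
                          ^^^^^^^^^^^^^^^^^^
    rcount = _count_reduce_items(arr, axis, keepdims=keepdims, where=where)
    items *= arr.shape[mu.normalize_axis_index(ax, arr.ndim)]
                       ~~~~~~~~~~~~~~~~~~~~~~~^^^^^^^^^^^^^^
numpy.exceptions.AxisError: axis 0 is out of bounds for array of dimension 0
```

```bash
python3 - <<'E'
from h import *
t=arm.get_image('top');i=arm.get_image('side')
# jar cap and hammer moved?
t0=cv2.imread('pics/top0.png');print('hammer diff',np.abs(t[150:240,340:375].astype(int)-t0[150:240,340:375]).mean())
c=np.hstack([cv2.resize(t[140:300,120:320],None,fx=1.9,fy=2.4),cv2.resize(i[90:250,100:300],None,fx=2.1,fy=2.4)])
cv2.imwrite('pics/c11.png',c)
E
```

```text
hammer diff 10.185608465608466
```

View pics/c11.png

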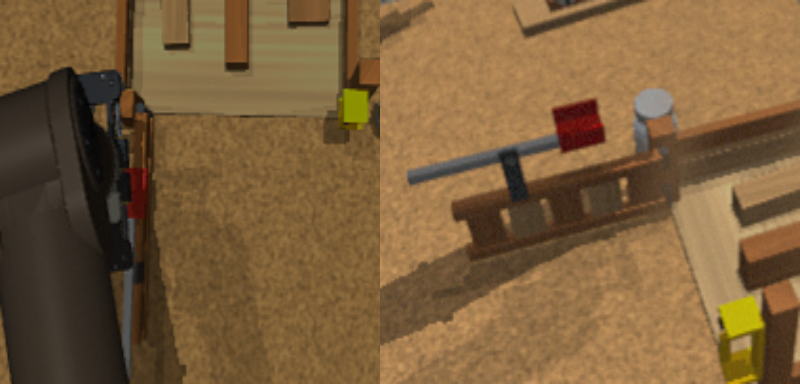

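The gate stands about 85° open. The bar's slope matches the top rail's (−0.25 against −0.26), so it is level. The gripper is well above everything, so I'll hand the job in.

```bash
python3 -c "
from cell import arm
s=arm.observe();print(s['clock'],abs(s['dq']).max(),s['force']);print(arm.sign_off())"
```

```text
21.3 0.0026496741180805352 [-0.2742975  -0.10521234  0.04147645]
the job is handed in; nothing more can be done
None
```

I opened the gate to about 85° and handed the job in at 21.3 s; the hand-in gives no verdict.

**What I did:** I pressed the lever about 9 mm with shut fingers. At that point the force jumped about 3.5 N, which I took as the buffer with roughly 0.7 mm of squash. I then pulled the gate by the channel's near wall, with the bar held up, and followed the hinge arc. At the end I rose straight up out of the channel.

**Last checks that passed:**
- **Gate and bar:** the last picture shows the gate wide open and the bar parallel to the top rail, so level.
- **Robot:** the arm is at rest and clear of everything, with about 0 N at the wrist.
- **Glue bottle:** its red cap is where it started, to within 0.2 px.

**Checks that failed or disagreed:**
- **Contact height:** I felt the lever at a TCP height of 0.172 m, not the 0.196 m expected from the data given. The pictures also put the gripper body about 35 mm higher than its stated size implies. I did not explain this and went by feel instead.
- **Jar:** I only judged it by eye; it looked unmoved.
- **Hammer:** a picture-difference check gave about 10 grey levels. I put that down to noise or shadow and did not look into it; the arm never went near it.
- **Scripts:** the check script crashed on an empty colour mask, so the glue's yellow-body comparison was never made. The lever-edge check gave no number once the gate had swung away.

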